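# Load three battery packs into a divided charging tote

## Robot

A 6-joint arm with a two-finger parallel gripper is mounted at the origin on a cart in front of the work surface, level with it; the furniture and walls round the work are solid. World frame = base frame: x ahead of the robot, y to its left, z up, the work surface at z = 0. Lengths are in mm, angles in rad, forces in N, time in s.
With the tool pointing down it reaches from about 300 to 775 mm from the base axis. Payload 14.6 kg.
Tool frame: the origin (TCP) lies at the very end of the fingers, on their centre line; the grasp point (between the pads) lies 19 mm behind it; z points along the fingers, y is the line along which they close (so a half turn about z gives the same grasp; the last joint's range is limited). The gripper opens to 94 mm and grips with 3 to 60 N. Pads are 16 mm wide; open, the fingers measure 119 mm over their backs; the gripper's body (75 mm by 177 mm) begins 78 mm behind the grasp point.
Start: joints at [1.118, 0.3, 1.521, -0, 1.321, -0.067], TCP at [206.962, 509.564, 177.246] pointing down, gripper open.
Joint ranges: [-3.03, 3.03], [-0.79, 2.21], [0.23, 2.52], [-1.04, 4.18], [0, 3.07], [-2.55, 2.55]. Speed limits (rad/s): [2.22, 2.22, 2.57, 3.14, 3.14, 3.14].

## Interface

Orientations are given as [roll, pitch, yaw] about the fixed x, y, z axes, in that order (R = Rz(yaw) Ry(pitch) Rx(roll)).
In Python, from cell import manip, eyes, ticket gives the robot as it stands. The module is installed in compiled form; this text tells all that it offers.
- The arm moves only by the tool arm_command, never from a script. Its argument "plan" is a list of rows, each a list of 5 numbers: the opening, from -1 (shut) to 1 (fully open), then the shift along the tool's x, y, z in m, then the turn about the tool's z in rad. In form: [[jaw, dx, dy, dz, roll], ...]. A call has 1 to 20 rows; each row shifts and turns the commanded pose from where the row before left it, along the tool's axes as they then stand; what a row does not reach is not made up. A row lasts 1/8 s, in which the tool goes at most 62.5 mm and 10.7 degrees, less where a joint would pass 70% of its speed; a pose out of reach is approached as far as the arm can. A call is refused whole if a number of a shift passes 0.0625 or a number of a turn 0.188, either way. A call with a gripper value outside its range is refused whole. The fingers move at their own pace and stop on an object; "newtons" is the grip in N (left out, the last holds). Time passes only in rows, so rows that do not move let the fingers close. It gives the time, the measured TCP pose, the force, the opening and the grip force at its end, in the units of the state.
- manip.read_state(): the state, without advancing time (a new reading comes with each control period).
- eyes.camera(name): name is "scene" or "top"; returns a dict with "img" (384x512x3 uint8, blue, green, red), "z_map" (384x512 float32, mm along the optical axis (not along the pixel's ray), 0 where there is no reading), "fx", "fy", "cx", "cy" (pixels), "eye" and "orientation" of the camera in the world. Camera axes: x right, y down, z forward; pixel columns grow to the right and rows downward; lengths in mm; the calibration is good to about 2 mm. A picture is of the moment at which its call begins.
- ticket.sign_off(): hands the job in; it is judged then, once.
The state is a dict: "clock": time; "joints": joint angles; "qd": joint speeds; "effort": joint torques, N m; "eef_pos": TCP position; "eef_rot": TCP orientation; "wrist_force": force on the tool from outside, world axes, zero at the start; "moment": the same for the moment, N m; "finger_gap": finger opening in mm; "finger_force": force on a finger pad.
Only numpy, scipy, OpenCV 4.12 (cv2) and the standard library are available. Lean on these libraries where they do the work, as an engineer would, in place of code of your own. Each camera call takes 0.05 s, during which the arm holds its last target. There are 200 camera calls.

## Task

Put the three instrument battery packs on charge: each goes into the compartment of the divided tote that matches its size, brass contacts to the back, its contact end hooked under the lip and its other end pressed down until the orange latch has snapped shut over it. The tote is not fixed, so don't shove it along the bench, and leave the bottle, the tally counter and the dust cap where they are.

Things in the scene. Friction and masses are not known exactly. Their poses are not given: they have to be found in the camera images.
- tote: light grey divided charging tote, low open tray 126 x 174 mm, loose on rubber feet (1.6 kg; a hard push slides it). Origin: centre of its underside; x to the back (dark contact blocks), y left. Compartments for the small, medium, large pack centred at y = -64, -8, +56 mm, with yellow, blue, red tabs, 4 mm wider than the pack; floor 6 mm, ribs between them 11 mm above the bench
- pack_small: small battery pack, dark, yellow label: 22 mm wide (y), 54 mm long (x), 26 mm high, 45 g. Origin: centre of its underside; +x to the contact end (three brass strips). Upper body, full width, from x = -19 to 18 mm and 8 to 26 mm above the underside: take it here, across the width. The foot below, 8 mm high, stands out as a tongue at both ends
- pack_small_contacts (a point): middle of the lower edge of the small pack's contact end (+27 mm along its x, at the underside)
- bay_small (a point): foot of the end wall at the back of the small pack's compartment, mid-width, on the floor; axes as the tote's. A seated pack's contact point lies here (play 1.5 mm in front, 2 mm sideways). A rigid lip juts 5 mm forward from the wall over the compartment, underside 10.5 and top 14.5 mm above the floor: a pack enters contact end first, tilted down 20 to 30 degrees, under the lip
- latch_small (a joint): orange spring latch at the small compartment's front, 18 mm wide: 0 closed, 0.006 m pushed right back (5 N closed, 500 N/m). Closed, its nose ends 51 mm from the end wall, underside 9.2 mm above the floor; its slope rises to 20 mm. A pack's plain end pressed down (10 to 20 N, following the end as it swings down and forward) drives it back; it snaps over the tongue
- pack_medium: medium battery pack, dark, blue label: 30 mm wide (y), 62 mm long (x), 26 mm high, 75 g. Origin: centre of its underside; +x to the contact end (three brass strips). Upper body, full width, from x = -23 to 22 mm and 8 to 26 mm above the underside: take it here, across the width. The foot below, 8 mm high, stands out as a tongue at both ends
- pack_medium_contacts (a point): middle of the lower edge of the medium pack's contact end (+31 mm along its x, at the underside)
- bay_medium (a point): foot of the end wall at the back of the medium pack's compartment, mid-width, on the floor; axes as the tote's. A seated pack's contact point lies here (play 1.5 mm in front, 2 mm sideways). A rigid lip juts 5 mm forward from the wall over the compartment, underside 10.5 and top 14.5 mm above the floor: a pack enters contact end first, tilted down 20 to 30 degrees, under the lip
- latch_medium (a joint): orange spring latch at the medium compartment's front, 26 mm wide: 0 closed, 0.006 m pushed right back (6 N closed, 600 N/m). Closed, its nose ends 59 mm from the end wall, underside 9.2 mm above the floor; its slope rises to 20 mm. A pack's plain end pressed down (10 to 20 N, following the end as it swings down and forward) drives it back; it snaps over the tongue
- pack_large: large battery pack, dark, red label: 38 mm wide (y), 70 mm long (x), 26 mm high, 120 g. Origin: centre of its underside; +x to the contact end (three brass strips). Upper body, full width, from x = -27 to 26 mm and 8 to 26 mm above the underside: take it here, across the width. The foot below, 8 mm high, stands out as a tongue at both ends
- pack_large_contacts (a point): middle of the lower edge of the large pack's contact end (+35 mm along its x, at the underside)
- bay_large (a point): foot of the end wall at the back of the large pack's compartment, mid-width, on the floor; axes as the tote's. A seated pack's contact point lies here (play 1.5 mm in front, 2 mm sideways). A rigid lip juts 5 mm forward from the wall over the compartment, underside 10.5 and top 14.5 mm above the floor: a pack enters contact end first, tilted down 20 to 30 degrees, under the lip
- latch_large (a joint): orange spring latch at the large compartment's front, 34 mm wide: 0 closed, 0.006 m pushed right back (7 N closed, 700 N/m). Closed, its nose ends 67 mm from the end wall, underside 9.2 mm above the floor; its slope rises to 20 mm. A pack's plain end pressed down (10 to 20 N, following the end as it swings down and forward) drives it back; it snaps over the tongue
- bottle: brown glass dropper bottle with black bulb, 34 mm across, 107 mm high, a bystander; origin: centre of its underside
- tally: white hand tally counter lying flat, 58 x 74 x 23 mm, a bystander; origin: centre of its underside
- cap: black round dust cap, 36 mm across, 11 mm high, a bystander; origin: centre of its underside
Not all that is in view belongs to the job. Leave any green or turquoise look-alike of the pack_medium alone.

How it is judged:
By the outcome, as a careful person would: the job done as asked, in the order asked, and still so for the second after the job is handed in, with the robot touching nothing.
It also fails if it takes over 72 s, if anything falls off the work surface, if the arm or the gripper's body presses on something with over 40 N, if the wrist force passes 120 N, or if a joint passes its speed limit or range.

## Working session

There is one attempt and no reset: what is moved stays moved. The work goes in short steps, Python scripts to look and compute and a tool call to move; the robot and the scene stay as the last step left them, time stands still between calls to the robot, and variables do not carry over. Pictures are saved under pics/ and viewed, at most 10 in all, crops included, and the job is handed in when it is done.

Besides the shell and the picture viewer there is one more tool, called after "Call:" by a JSON object that holds its "name" and its "arguments". arm_command: Moves the arm, as the interface text tells. Its arguments: {"type":"object","properties":{"plan":{"type":"array"},"newtons":{"type":"number"}},"required":["plan"]}

```bash
mkdir -p pics
cat > h.py <<'E'
import numpy as np,cv2
from cell import manip,eyes,ticket
from scipy.spatial.transform import Rotation as Ro
def shot(n,f=None):
    c=eyes.camera(n)
    if f: cv2.imwrite('pics/'+f,c['img'])
    return c
def rot(c):
    o=np.array(c['orientation'],float)
    return o if o.shape==(3,3) else Ro.from_euler('xyz',o).as_matrix()
def ray(c,u,v):
    return rot(c)@np.array([(u-c['cx'])/c['fx'],(v-c['cy'])/c['fy'],1])
def plane(c,u,v,z):
    d=ray(c,u,v);e=np.array(c['eye']);return e+d*(z-e[2])/d[2]
def cloud(c):
    v,u=np.mgrid[0:384,0:512];Z=c['z_map']
    P=np.stack([(u-c['cx'])/c['fx']*Z,(v-c['cy'])/c['fy']*Z,Z],-1)
    return P@rot(c).T+np.array(c['eye'])
E
python3 - <<'E'
from h import *
import pickle
for n in('scene','top'):
    c=shot(n,n+'0.png');pickle.dump(c,open(n+'0.pkl','wb'))
    print({k:c[k] for k in c if k not in('img','z_map')})
s=manip.read_state();print(s)
E
```

```text
{'fx': 346.8240457638512, 'fy': 346.8240457638512, 'cx': 261.6433614243794, 'cy': 191.34181300583748, 'eye': array([126.00505411, -66.65262734, 691.04449753]), 'orientation': array([-2.43735818,  0.00809099, -0.84028599])}
{'fx': 467.0635150426434, 'fy': 467.0635150426434, 'cx': 258.59625151914094, 'cy': 189.76557653375207, 'eye': array([338.22769874, 300.19378887, 979.42147442]), 'orientation': array([-2.93566650e+00, -1.89781532e-03, -1.50847939e+00])}
{'clock': 0.1, 'joints': array([ 1.11839511e+00,  3.00454505e-01,  1.52152744e+00, -1.65293575e-05,
        1.32070436e+00, -6.66012168e-02]), 'qd': array([ 0.00120086, -0.00184551, -0.00064787,  0.00044106, -0.00036521,
       -0.00135519]), 'effort': array([ 2.42863942e-03, -5.32637036e+01, -3.53289127e+01,  7.10079493e-02,
        2.34062446e-02, -4.27278053e-06]), 'eef_pos': array([206.85360134, 509.32483292, 176.71813987]), 'eef_rot': array([-3.14050035e+00, -5.68100409e-05,  2.75579672e+00]), 'wrist_force': array([-0.61414473,  0.4341816 , -0.94278167]), 'moment': array([ 0.03191047, -0.00403903, -0.02363589]), 'finger_force': 0.0, 'finger_gap': 93.72835212451382}
```

View pics/top0.png

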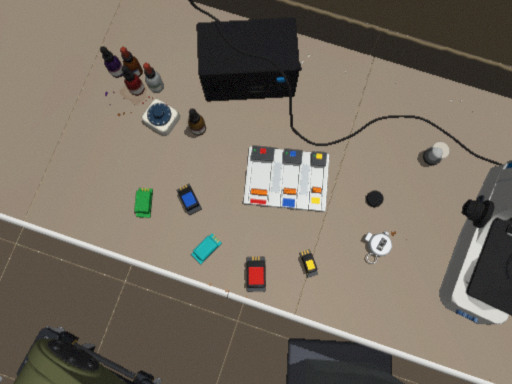

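View pics/scene0.png

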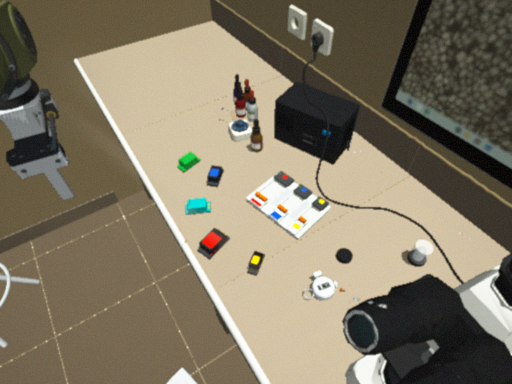

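Top view: tote at (287,178) with its dark blocks up; yellow pack (309,264), blue (190,199), red (256,273). Look-alikes of the medium pack: green (144,202) and turquoise (206,249). The one with a blue label at (190,199) fits. I'll measure and confirm it in a crop.

```bash
cat > m.py <<'E'
from h import *
import pickle
c=pickle.load(open('top0.pkl','rb'));s=pickle.load(open('scene0.pkl','rb'))
P=cloud(c);S=cloud(s)
# bench level check
for n,Q in(('top',P),('scene',S)):
    m=(abs(Q[...,0]-450)<150)&(abs(Q[...,1]-300)<150)&(abs(Q[...,2])<15);print(n,'bench z',np.median(Q[...,2][m]))
def masks(img):
    h=cv2.cvtColor(img,cv2.COLOR_BGR2HSV);H,Sa,V=cv2.split(h)
    b=(Sa>150)&(V>110)
    return dict(yellow=b&(H>22)&(H<35),blue=b&(H>105)&(H<125),red=b&((H<5)|(H>174)),orange=b&(H>6)&(H<20))
for n,cc,Q in(('top',c,P),('scene',s,S)):
    for k,m in masks(cc['img']).items():
        N,L,st,ce=cv2.connectedComponentsWithStats(m.astype(np.uint8))
        for i in range(1,N):
            if st[i,4]<12: continue
            q=Q[L==i];print(n,k,ce[i].round(1),st[i,4],'xyz',np.median(q,0).round(1))
# packs by height
v,u=np.mgrid[0:384,0:512]
for n,cc,Q in(('top',c,P),('scene',s,S)):
    print(n)
    m=(Q[...,2]>15)&(Q[...,2]<45)&(cc['z_map']>0)
    N,L,st,ce=cv2.connectedComponentsWithStats(m.astype(np.uint8))
    for i in range(1,N):
        if not 60<st[i,4]<4000: continue
        q=Q[L==i].astype(np.float32);r=cv2.minAreaRect(q[:,:2]);print(ce[i].round(0),st[i,4],'rect',np.round(r[0],1),np.round(r[1],1),round(r[2],1),'z',np.percentile(q[:,2],[10,50,90]).round(1))
I=c['img'][125:300,130:340];cv2.imwrite('pics/crop0.png',cv2.resize(I,None,fx=3.4,fy=3.4,interpolation=cv2.INTER_CUBIC))
E
python3 m.py
```

```text
top bench z -0.298285913794075
scene bench z -0.03669212793289489
top yellow [318.6 155.8] 30 xyz [619.1 188.3  20.4]
top yellow [315.1 200. ] 36 xyz [525.1 191.3  14.5]
top yellow [310.  264.4] 72 xyz [389.8 197.8  25.4]
top blue [292.6 153.1] 29 xyz [622.7 242.9  20.2]
top blue [188.5 199. ] 138 xyz [508.3 454.8  25.8]
top blue [288.1 202.4] 74 xyz [516.6 247.5  14.2]
top red [262.5 150.3] 30 xyz [625.  307.9  21.2]
top red [258.  201.3] 47 xyz [514.8 310.5  13.6]
top red [256.  275.4] 268 xyz [361.5 305.2  25.9]
top orange [258.5 191.6] 77 xyz [533.4 309.9  24.4]
top orange [289.6 190.9] 56 xyz [538.8 245.3  24.7]
top orange [316.7 189.6] 34 xyz [545.2 189.6  24.7]
scene yellow [321.1 201. ] 26 xyz [620.5 186.   20.9]
scene yellow [296.1 225.6] 22 xyz [525.9 189.4  13.5]
scene yellow [255.1 259. ] 66 xyz [391.2 197.1  26. ]
scene blue [214. 172.] 75 xyz [509.5 453.8  26.3]
scene blue [303.7 189.4] 18 xyz [621.5 241.3  21.1]
scene blue [275.5 215.1] 40 xyz [516.4 244.9  14.5]
scene red [284.6 176.5] 17 xyz [625.1 306.1  21.2]
scene red [255.8 201.9] 22 xyz [514.7 309.1  14.5]
scene red [211.1 239.8] 201 xyz [361.1 304.2  26.3]
scene orange [260.8 196.1] 45 xyz [531.3 306.   24.7]
scene orange [281.8 208. ] 35 xyz [537.  243.6  24.4]
scene orange [301.9 219.3] 27 xyz [543.3 186.   24.6]
topTraceback (most recent call last):
  File "m.py", line 26, in <module>
    q=Q[L==i].astype(np.float32);r=cv2.minAreaRect(q[:,:2]);print(ce[i].round(0),st[i,4],'rect',np.round(r[0],1),np.round(r[1],1),round(r[2],1),'z',np.percentile(q[:,2],[10,50,90]).round(1))
                                   ~~~~~~~~~~~~~~~^^^^^^^^^
cv2.error: OpenCV(4.12.0) /io/opencv/modules/imgproc/src/convhull.cpp:143: error: (-215:Assertion failed) total >= 0 && (depth == CV_32F || depth == CV_32S) in function 'convexHull'
```

```bash
sed -i 's/minAreaRect(q\[:,:2\])/minAreaRect(np.ascontiguousarray(q[:,:2]))/; s/(Q\[...,2\]>15)/(Q[...,2]>4)/' m.py; python3 m.py | sed -n '/^top$/,$p'
cat > tote.py <<'E'
from h import *
import pickle
c=pickle.load(open('top0.pkl','rb'));P=cloud(c)
# top faces only (body) + brass, per pack region
for n,(u,v),w in(('small',(309,264),20),('med',(189,199),22),('large',(256,273),26)):
    for nm in('top','scene'):
        cc=pickle.load(open(nm+'0.pkl','rb'));Q=cloud(cc)
        ctr=P[v-3:v+4,u-3:u+4].reshape(-1,3).mean(0)
        near=np.hypot(Q[...,0]-ctr[0],Q[...,1]-ctr[1])<50
        for lo,hi in((20,32),(4,32)):
            q=np.ascontiguousarray(Q[near&(Q[...,2]>lo)&(Q[...,2]<hi)][:,:2].astype(np.float32))
            r=cv2.minAreaRect(q);print(n,nm,lo,np.round(r[0],1),np.round(r[1],1),round(r[2],1),'z',np.median(Q[near&(Q[...,2]>lo)][:,2]).round(1))
        h=cv2.cvtColor(cc['img'],cv2.COLOR_BGR2HSV)
        br=near&(h[...,0]>12)&(h[...,0]<32)&(h[...,1]>90)&(h[...,2]>70)&(Q[...,2]>3)&(Q[...,2]<20)
        print('  brass',br.sum(),np.median(Q[br],0).round(1) if br.any() else '')
E
python3 tote.py
```

```text
top
[236.   9.] 620 rect [953.7 388.5] [208.2   6.4] 75.1 z [ 8.4 24.4 41.2]
[405.  60.] 2254 rect [855.    7.1] [505.   13.7] 75.0 z [ 8.2 24.9 40.9]
[116.  70.] 137 rect [787.2 640.8] [17.7 33.8] 34.1 z [10.4 30.5 42.3]
[138.  69.] 84 rect [790.8 593.9] [ 9. 26.] 55.5 z [ 9.7 28.8 41.8]
[156.  86.] 136 rect [757.2 551.2] [19.5 33.9] 24.9 z [ 8.5 27.9 41.1]
[137.  88.] 147 rect [747.5 592. ] [16.4 34.8] 32.5 z [ 7.7 27.5 41.6]
[246.  95.] 592 rect [745.2 350.3] [  4.4 183.5] 7.0 z [10.4 25.5 40.2]
[160. 117.] 844 rect [689.3 534.9] [66.7 61.2] 60.4 z [15.8 28.1 34.6]
[464. 158.] 677 rect [664.4 -71.9] [279.6  97.9] 49.8 z [ 5.3 12.4 37.8]
[341. 136.] 177 rect [675.8 136.9] [ 26.7 159.3] 21.0 z [4.6 6.  8.6]
[199. 129.] 108 rect [669.2 445.7] [21.6 38.4] 47.4 z [ 9.5 27.3 42.7]
[430. 157.] 165 rect [634.1 -50.2] [38.5 19.6] 36.2 z [ 6.9 22.8 41.1]
[189. 199.] 418 rect [512.6 457.5] [63.4 29.9] 30.4 z [ 7.5 24.8 27.8]
[143. 202.] 464 rect [499.6 551.6] [61.1 31.2] 2.3 z [ 7.2 24.5 27.6]
[375. 198.] 220 rect [538.5  64.7] [34.9 33.4] 61.3 z [ 7.7 10.5 12.7]
[458. 274.] 1213 rect [ 393.
[... 1631 characters left out ...]
0.2] [61.5 68.9] 46.0 z 23.8
  brass 29 [415.5 207.3   8. ]
small scene 20 [392.7 197. ] [37.4 21.7] 21.7 z 25.8
small scene 4 [393.2 197.3] [54.8 21.7] 21.7 z 24.6
  brass 14 [385.5 193.4  12.7]
med top 20 [512.3 457.3] [44.9 29.8] 31.4 z 25.4
med top 4 [518.8 443.2] [64.3 63.9] 25.7 z 24.7
  brass 12 [536.9 471.9   8.1]
med scene 20 [511.1 454.7] [46.6 29.1] 31.0 z 25.7
med scene 4 [511.1 455.4] [63.2 30.8] 31.2 z 24.2
  brass 0 
large top 20 [366.4 305.4] [51.8 36.3] 3.8 z 979.4
large top 4 [358.7 319.3] [82.  65.6] 6.5 z 979.4
  brass 25 [396.6 307.5   8. ]
large scene 20 [363.9 304.3] [53.1 39.3] 3.9 z 25.9
large scene 4 [364.8 304.3] [70.9 39.3] 4.5 z 24.9
  brass 3 [398.6 303.1   8.2]
```

View pics/crop0.png

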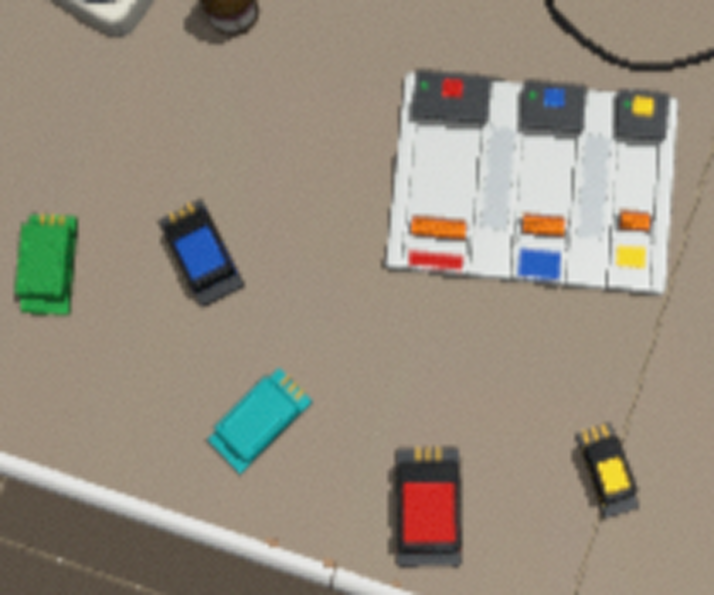

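The crop shows the blue-label pack at (190,199), brass end up-right. It is the dark one, and the green and turquoise packs stay put. Next the tote profile.

```bash
cat > t2.py <<'E'
from h import *
import pickle
for nm in('top','scene'):
    cc=pickle.load(open(nm+'0.pkl','rb'));Q=cloud(cc)
    m=(abs(Q[...,0]-570)<85)&(abs(Q[...,1]-250)<105)&(Q[...,2]>4)&(Q[...,2]<40)
    N,L,st,ce=cv2.connectedComponentsWithStats(cv2.morphologyEx(m.astype(np.uint8),cv2.MORPH_OPEN,np.ones((7,7))))
    k=1+np.argmax(st[1:,4]);q=np.ascontiguousarray(Q[L==k][:,:2].astype(np.float32));r=cv2.minAreaRect(q)
    print(nm,r,st[k,4])
    C=np.array(r[0]);a=-0.038;R=np.array([[np.cos(a),-np.sin(a)],[np.sin(a),np.cos(a)]])
    T=(Q[...,:2]-C)@R
    for y in(-64,-8,56,-36,24):
        s=[]
        for x in range(-64,66,4):
            z=Q[...,2][(abs(T[...,1]-y)<7)&(abs(T[...,0]-x)<2)]
            s.append(f"{np.median(z):.0f}" if len(z) else '-')
        print(y,' '.join(s))
    h=cv2.cvtColor(cc['img'],cv2.COLOR_BGR2HSV)
    o=(h[...,1]>150)&(h[...,2]>110)&(h[...,0]>6)&(h[...,0]<20)
    for y in(-64,-8,56):
        t=T[o&(abs(T[...,1]-y)<20)];print('latch',y,t.min(0).round(1),t.max(0).round(1))
E
python3 t2.py
```

```text
top ((571.1485595703125, 253.34756469726562), (174.01556396484375, 128.40322875976562), 87.87411499023438) 3331
-64 3 14 14 13 15 14 15 14 14 18 25 24 21 5 6 6 7 6 6 5 4 6 5 6 13 20 19 20 20 21 21 20 19
-8 3 15 14 14 14 13 14 19 25 24 21 5 5 6 7 6 7 7 6 6 6 5 6 5 18 21 20 20 20 20 20 20 18
56 4 15 13 14 13 19 25 25 21 6 6 6 6 6 5 6 5 6 4 5 5 5 6 6 8 20 21 20 22 21 20 19 -
-36 -0 12 10 11 11 11 11 10 11 10 11 12 11 10 11 11 11 11 11 11 10 11 10 9 11 11 11 10 10 11 11 11 1
24 1 11 10 9 11 10 11 11 11 11 11 11 11 11 11 11 11 9 11 11 11 11 11 11 11 11 10 10 11 11 11 10 6
latch -64 [-27.6 -72. ] [-19.  -56.6]
latch -8 [-36.6 -20.1] [-26.7   3.5]
latch 56 [-234.5   38. ] [-34.7  71.7]
scene ((569.935791015625, 251.11737060546875), (174.59242248535156, 129.26846313476562), 87.84426879882812) 2665
-64 7 12 15 13 14 13 13 13 14 17 25 25 - - 6 6 6 6 6 6 6 7 7 6 16 10 21 21 21 20 20 22 -
-8 6 15 15 15 15 14 14 18 24 24 - - 6 7 6 6 7 6 6 7 6 6 6 6 14 10 21 21 21 21 22 20 17
56 8 14 15 15 14 18 26 25 23 - 6 5 5 6 6 6 7 6 7 6 6 6 6 6 17 10 20 20 20 21 22 21 -
-36 3 11 12 11 11 10 11 11 12 12 11 11 12 11 11 11 12 11 12 11 12 11 11 11 12 11 11 11 11 11 11 12 -
24 2 11 11 10 10 12 11 11 11 11 11 10 11 11 11 11 11 12 12 10 12 11 12 11 12 11 10 11 11 13 11 11 9
latch -64 [-28.  -72.1] [-19.1 -56.2]
latch -8 [-35.8 -20.5] [-27.7   3.6]
latch 56 [-44.1  39.7] [-36.6  71. ]
```

```bash
cat > go.py <<'E'
import sys
from h import *
A=-0.0375;TC=np.array([570.5,252.2])
def tote(x,y): return TC+np.array([x*np.cos(A)-y*np.sin(A),x*np.sin(A)+y*np.cos(A)])
def go(xy,z,yaw):
    s=manip.read_state();p=s['eef_pos'];y0=s['eef_rot'][2]
    R=Ro.from_euler('xyz',[np.pi,0,yaw]).as_matrix()
    d=R.T@(np.array([xy[0],xy[1],z])-p)
    t=(y0-yaw+np.pi)%(2*np.pi)-np.pi
    print('t',s['clock'],'pos',p.round(1),'turn first',round(t,3),'then shift mm',d.round(1),'F',s['wrist_force'].round(1))
if __name__=='__main__':
    a=[float(v) for v in sys.argv[2:]]
    if sys.argv[1]=='w': go(a[:2],a[2],a[3])
    else: go(tote(*a[:2]),a[2],A+np.pi)
E
python3 go.py w 393.5 198.3 60 3.517
```

```text
t 0.1 pos [206.9 509.3 176.7] turn first -0.761 then shift mm [ -59.6 -357.8  116.7] F [-0.6  0.4 -0.9]
```

Call:
{"name": "arm_command", "arguments": {"plan": [[0.2,0,0,0,-0.152],[0.2,0,0,0,-0.152],[0.2,0,0,0,-0.152],[0.2,0,0,0,-0.152],[0.2,0,0,0,-0.153],[0.2,-0.0075,-0.0447,0.0145,0],[0.2,-0.0075,-0.0447,0.0145,0],[0.2,-0.0075,-0.0447,0.0145,0],[0.2,-0.0075,-0.0447,0.0145,0],[0.2,-0.0075,-0.0447,0.0145,0],[0.2,-0.0075,-0.0447,0.0145,0],[0.2,-0.0075,-0.0447,0.0145,0],[0.2,-0.0075,-0.0447,0.0145,0],[0.2,0,0,0,0]], "newtons": 12}}

```text
clock: 1.85
eef_pos: [394.2, 196.7, 60.3]
eef_rot: [-3.141, -0.002, -2.77]
wrist_force: [0.4, 0.0, 0.1]
finger_gap: 56.7
finger_force: 0.0
```

```bash
python3 go.py w 393.5 198.3 9 3.517
```

```text
t 1.85 pos [394.2 196.7  60.3] turn first -0.004 then shift mm [ 0.   1.7 51.3] F [0.4 0.  0.1]
```

Call:
{"name": "arm_command", "arguments": {"plan": [[0.2,0,0.0017,0.03,0],[0.2,0,0,0.0213,0],[0.2,0,0,0,0],[-1,0,0,0,0],[-1,0,0,0,0],[-1,0,0,0,0],[-1,0,0,0,0],[-1,0,0,0,0],[-1,0,0,0,0],[-1,0,0,-0.03,0],[-1,0,0,-0.04,0.1],[-1,0,0,0,0.156],[-1,0,0,0,0.156]], "newtons": 12}}

```text
clock: 3.48
eef_pos: [393.4, 200.5, 80.4]
eef_rot: [3.141, 0.001, 3.1]
wrist_force: [-0.1, 0.8, 0.2]
finger_gap: 0.7
finger_force: 0.0
```

```bash
python3 go.py t 4 -64 75
```

```text
t 3.475 pos [393.4 200.5  80.4] turn first -0.004 then shift mm [-179.1   -5.7    5.4] F [-0.1  0.8  0.2]
```

Run:
```python
from h import *
c=shot('scene');I=c['img'][210:310,190:330];cv2.imwrite('pics/s1.png',cv2.resize(I,None,fx=5,fy=5,interpolation=cv2.INTER_CUBIC))
Q=cloud(c);m=(Q[...,2]>4)&(Q[...,2]<32)&(np.hypot(Q[...,0]-393,Q[...,1]-198)<60)
N,L,st,ce=cv2.connectedComponentsWithStats(m.astype(np.uint8))
for i in range(1,N):
    if st[i,4]>60: print(ce[i],st[i,4],cv2.minAreaRect(np.ascontiguousarray(Q[L==i][:,:2].astype(np.float32))),np.percentile(Q[L==i][:,2],95))
```

```text
[255.28682171 262.23643411] 258 ((393.32025146484375, 197.3304443359375), (54.45458984375, 22.02652359008789), 21.222185134887695) 27.64975370838059
```

View pics/s1.png

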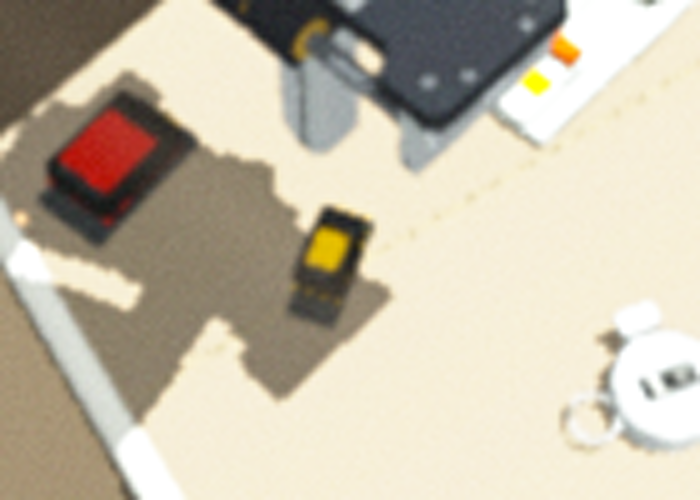

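The small pack is untouched: the fingers were still closing when I lifted. The strips now seem to show at the near end (254,268), so I'll compare with the earlier picture and the top view.

```bash
python3 - <<'E'
from h import *
import pickle
s0=pickle.load(open('scene0.pkl','rb'))['img'];t0=pickle.load(open('top0.pkl','rb'))['img']
s1=shot('scene')['img'];t1=shot('top')['img']
f=lambda I,u,v:cv2.resize(I[v-25:v+25,u-32:u+32],(384,300),interpolation=cv2.INTER_NEAREST)
cv2.imwrite('pics/cmp.png',np.vstack([np.hstack([f(s0,255,262),f(s1,255,262)]),np.hstack([f(t0,309,264),f(t1,309,264)])]))
E
python3 go.py w 393.5 198 9 3.517
```

```text
t 3.625 pos [393.2 200.4  79.9] turn first -0.41 then shift mm [ 0.6 -2.3 70.9] F [-0.8 -0.1 -0.2]
```

View pics/cmp.png

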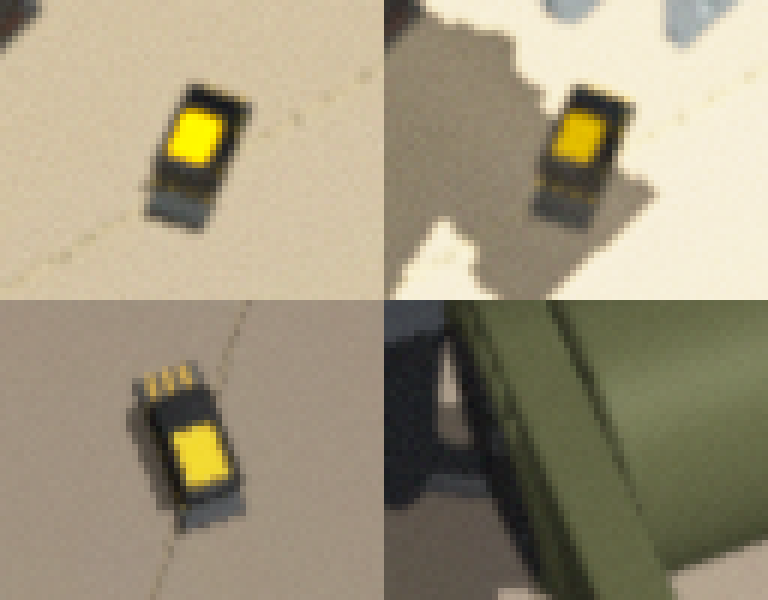

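The strip line is trim, because both pictures show the same; brass at +x is confirmed by the top view. Regrasp from a smaller opening, with more time to close.

Call:
{"name": "arm_command", "arguments": {"plan": [[-0.2,0,0,0,-0.15],[-0.2,0,0,0,-0.15],[-0.2,0,0,0,-0.11],[-0.2,0.0006,-0.0023,0,0],[-0.2,0,0,0,0],[-0.2,0,0,0,0],[-0.2,0,0,0.03,0],[-0.2,0,0,0.0409,0],[-0.2,0,0,0,0],[-1,0,0,0,0],[-1,0,0,0,0],[-1,0,0,0,0],[-1,0,0,0,0],[-1,0,0,0,0],[-1,0,0,0,0]], "newtons": 12}}

```text
clock: 5.5
eef_pos: [393.5, 198.1, 9.1]
eef_rot: [-3.142, -0.0, -2.768]
wrist_force: [0.9, 0.3, -0.4]
finger_gap: 0.6
finger_force: 0.0
```

Run:
```python
from h import *
c=shot('scene');s=manip.read_state();print(s['finger_gap'],s['finger_force'],s['eef_pos'],s['joints'])
R=rot(c);p=R.T@(np.array([393.5,198,9])-np.array(c['eye']));print(c['fx']*p[0]/p[2]+c['cx'],c['fy']*p[1]/p[2]+c['cy'])
cv2.imwrite('pics/s2.png',cv2.resize(c['img'][190:310,180:330],None,fx=5,fy=5,interpolation=cv2.INTER_CUBIC))
```

```text
0.4213261973259234 0.0 [393.49286448 198.0544838    9.06527045] [ 3.83124004e-01  2.93787363e-01  1.97623374e+00  1.63565523e-06
  8.71584072e-01 -1.56084994e+00]
255.6825456589389 261.891525903605
```

View pics/s2.png

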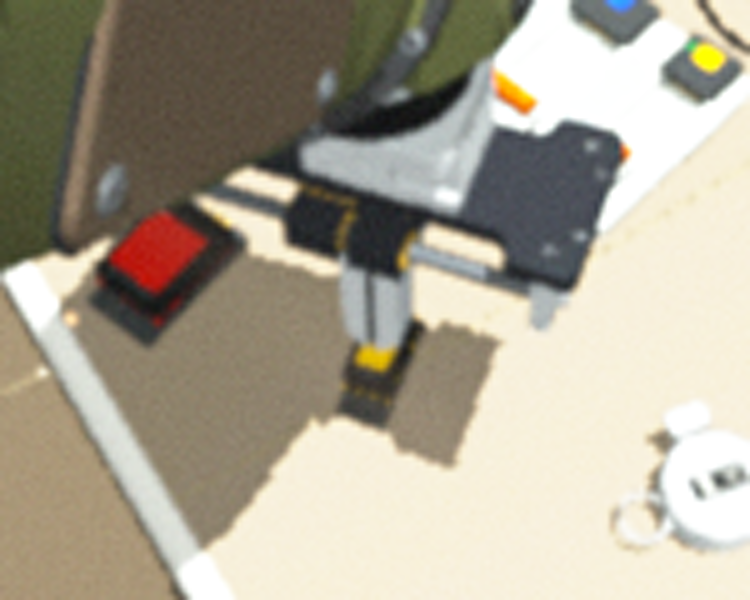

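Run:
```python
from h import *
c=shot('scene');Q=cloud(c)
for v in(240,246,250,254,257,259,261,264,268): print(v,[tuple(Q[v,u].round(0).astype(int)) for u in(250,253,255,257,260)])
```

```text
240 [(np.int64(364), np.int64(181), np.int64(152)), (np.int64(365), np.int64(175), np.int64(156)), (np.int64(367), np.int64(171), np.int64(157)), (np.int64(369), np.int64(168), np.int64(158)), (np.int64(373), np.int64(165), np.int64(157))]
246 [(np.int64(382), np.int64(200), np.int64(87)), (np.int64(385), np.int64(195), np.int64(88)), (np.int64(385), np.int64(190), np.int64(95)), (np.int64(387), np.int64(186), np.int64(96)), (np.int64(394), np.int64(184), np.int64(89))]
250 [(np.int64(382), np.int64(201), np.int64(70)), (np.int64(385), np.int64(195), np.int64(74)), (np.int64(386), np.int64(191), np.int64(76)), (np.int64(388), np.int64(187), np.int64(79)), (np.int64(394), np.int64(185), np.int64(74))]
254 [(np.int64(381), np.int64(202), np.int64(54)), (np.int64(386), np.int64(197), np.int64(54)), (np.int64(385), np.int64(191), np.int64(62)), (np.int64(387), np.int64(187), np.int64(64)), (np.int64(394), np.int64(185), np.int64(58))]
257 [(np.int64(398), np.int64(219), np.int64(0)), (np.int64(385), np.int64(197), np.int64(44)), (np.int64(386), np.int64(192), np.int64(48)), (np.int64(387
[... 317 characters left out ...]
 [(np.int64(380), np.int64(202), np.int64(27)), (np.int64(385), np.int64(197), np.int64(26)), (np.int64(387), np.int64(193), np.int64(27)), (np.int64(390), np.int64(190), np.int64(27)), (np.int64(396), np.int64(187), np.int64(23))]
264 [(np.int64(376), np.int64(198), np.int64(23)), (np.int64(379), np.int64(192), np.int64(27)), (np.int64(382), np.int64(189), np.int64(26)), (np.int64(385), np.int64(186), np.int64(25)), (np.int64(395), np.int64(187), np.int64(11))]
268 [(np.int64(373), np.int64(195), np.int64(14)), (np.int64(377), np.int64(190), np.int64(15)), (np.int64(378), np.int64(186), np.int64(18)), (np.int64(380), np.int64(182), np.int64(20)), (np.int64(392), np.int64(184), np.int64(1))]
```

The depth shows the closed fingertips about 35 mm high while the reading says 9: the fingers end above the reported TCP. I'll calibrate by touching the pack's top gently.

Call:
{"name": "arm_command", "arguments": {"plan": [[-1,0,0,0.002,0],[-1,0,0,0.001,0],[-1,0,0,0,0]]}}

```text
clock: 5.98
eef_pos: [393.4, 198.0, 5.9]
eef_rot: [-3.142, -0.0, -2.768]
wrist_force: [-0.5, 0.6, -0.9]
finger_gap: 0.8
finger_force: 0.0
```

Call:
{"name": "arm_command", "arguments": {"plan": [[-1,0,0,0.002,0],[-1,0,0,0,0]]}}

```text
clock: 6.22
eef_pos: [393.4, 198.0, 3.9]
eef_rot: [-3.142, -0.0, -2.768]
wrist_force: [0.2, -0.1, 0.2]
finger_gap: 0.4
finger_force: 0.0
```

Call:
{"name": "arm_command", "arguments": {"plan": [[-1,0,0,0.002,0],[-1,0,0,0,0]]}}

```text
clock: 6.48
eef_pos: [393.4, 198.0, 1.9]
eef_rot: [3.142, -0.0, -2.768]
wrist_force: [0.3, -0.9, 0.2]
finger_gap: 0.5
finger_force: 0.0
```

Call:
{"name": "arm_command", "arguments": {"plan": [[-1,0,0,0.002,0],[-1,0,0,0,0]]}}

```text
clock: 6.72
eef_pos: [393.4, 198.0, -0.1]
eef_rot: [-3.142, -0.0, -2.768]
wrist_force: [0.3, -0.0, 0.2]
finger_gap: 0.5
finger_force: 0.0
```

Run:
```python
from h import *
s=manip.read_state();print(s['eef_pos'],s['wrist_force'])
c=shot('scene');Q=cloud(c)
for v in range(250,272,1): print(v,[tuple(int(t) for t in Q[v,u]) for u in(253,255,257)])
```

```text
[ 3.93423113e+02  1.98015711e+02 -7.94148980e-02] [ 0.27169879 -0.04572969  0.20819531]
250 [(385, 196, 70), (385, 190, 77), (386, 186, 81)]
251 [(385, 196, 68), (385, 190, 74), (387, 186, 75)]
252 [(385, 196, 64), (385, 190, 70), (387, 186, 71)]
253 [(385, 196, 59), (385, 190, 66), (387, 187, 67)]
254 [(384, 196, 56), (385, 190, 61), (385, 185, 66)]
255 [(384, 195, 53), (384, 190, 58), (386, 186, 60)]
256 [(384, 196, 48), (384, 190, 55), (387, 187, 55)]
257 [(384, 196, 44), (385, 191, 49), (386, 186, 52)]
258 [(384, 196, 40), (385, 191, 44), (386, 186, 48)]
259 [(383, 195, 37), (384, 191, 41), (386, 187, 43)]
260 [(383, 196, 32), (384, 191, 36), (386, 186, 40)]
261 [(383, 195, 29), (385, 191, 32), (387, 187, 33)]
262 [(382, 195, 26), (385, 192, 26), (388, 188, 26)]
263 [(380, 193, 26), (384, 190, 25), (386, 187, 26)]
264 [(379, 192, 26), (381, 188, 27), (384, 185, 26)]
265 [(377, 190, 26), (381, 188, 23), (384, 185, 23)]
266 [(376, 189, 24), (378, 186, 25), (381, 182, 25)]
267 [(375, 189, 20), (378, 185, 22), (381, 182, 22)]
268 [(375, 189, 17), (377, 185, 19), (380, 181, 20)]
269 [(376, 189, 11), (377, 185, 15), (379, 181, 17)]
270 [(376, 190, 6), (378, 186, 7), (379, 181, 12)]
271 [(373, 187, 7), (376, 184, 7), (379, 181, 8)]
```

Call:
{"name": "arm_command", "arguments": {"plan": [[-1,0,0,0.0015,0],[-1,0,0,0,0]]}}

```text
clock: 7.02
eef_pos: [393.4, 198.0, -1.6]
eef_rot: [-3.142, -0.0, -2.768]
wrist_force: [-0.5, 0.2, 0.3]
finger_gap: 0.3
finger_force: 0.0
```

Call:
{"name": "arm_command", "arguments": {"plan": [[-1,0,0,0.0015,0],[-1,0,0,0,0]]}}

```text
clock: 7.28
eef_pos: [393.7, 198.1, -2.0]
eef_rot: [-3.142, 0.0, -2.768]
wrist_force: [-6.4, -3.3, 18.0]
finger_gap: 0.1
finger_force: 9.1
```

Call:
{"name": "arm_command", "arguments": {"plan": [[-1,0,0,0.001,0],[-1,0,0,0,0]]}}

```text
clock: 7.52
eef_pos: [393.8, 198.2, -2.2]
eef_rot: [-3.141, 0.001, -2.768]
wrist_force: [-12.5, -4.9, 34.8]
finger_gap: 0.9
finger_force: 17.6
```

Contact came at a reading of about -1.8 with the top at 26 mm. So the real fingertips are 28 mm behind the reported TCP (tip z = reading + 28). Regrasp accordingly.

Call:
{"name": "arm_command", "arguments": {"plan": [[-1,0,0,-0.01,0],[-0.2,0,0,-0.005,0],[-0.2,0,0,0,0],[-0.2,0,0,0,0],[-0.2,0,0,0,0],[-0.2,0,0,0,0],[-0.2,0,0,0,0],[-0.2,0,0,0.016,0],[-0.2,0,0,0.006,0],[-0.2,0,0,0,0]], "newtons": 12}}

```text
clock: 8.78
eef_pos: [393.3, 198.0, -11.1]
eef_rot: [-3.142, -0.001, -2.768]
wrist_force: [0.6, 0.2, -0.5]
finger_gap: 37.6
finger_force: 0.0
```

```bash
python3 go.py w 393.5 198 -19 3.517
```

```text
t 8.775 pos [393.3 198.  -11.1] turn first -0.002 then shift mm [-0.2 -0.1  7.9] F [ 0.6  0.2 -0.5]
```

Call:
{"name": "arm_command", "arguments": {"plan": [[-0.2,0,0,0.0079,0],[-1,0,0,0,0],[-1,0,0,0,0],[-1,0,0,0,0],[-1,0,0,0,0],[-1,0,0,0,0],[-1,0,0,0,0]], "newtons": 12}}

```text
clock: 9.65
eef_pos: [393.5, 198.1, -18.8]
eef_rot: [-3.142, 0.0, -2.768]
wrist_force: [-0.6, -1.0, 1.0]
finger_gap: 22.1
finger_force: 12.0
```

Gripped (22.1 mm, 12 N). Lift, turn to the tote's yaw.

Call:
{"name": "arm_command", "arguments": {"plan": [[-1,0,0,-0.03,0],[-1,0,0,-0.03,0.137],[-1,0,0,0,0.138],[-1,0,0,0,0.138],[-1,0,0,0,0]]}}

```text
clock: 10.28
eef_pos: [393.5, 198.0, 41.2]
eef_rot: [-3.142, -0.0, 3.103]
wrist_force: [-0.4, 0.3, -0.2]
finger_gap: 21.6
finger_force: 12.0
```

```bash
python3 go.py t 4 -64 30
```

```text
t 10.275 pos [393.5 198.   41.2] turn first -0.001 then shift mm [-178.9   -3.2   11.2] F [-0.4  0.3 -0.2]
```

Call:
{"name": "arm_command", "arguments": {"plan": [[-1,-0.045,-0.0008,0.002,0],[-1,-0.045,-0.0008,0.003,0],[-1,-0.045,-0.0008,0.003,0],[-1,-0.0439,-0.0008,0.003,0],[-1,0,0,0,0],[-1,0,0,0,0]]}}

```text
clock: 11.02
eef_pos: [571.3, 187.7, 29.6]
eef_rot: [-3.141, -0.001, 3.104]
wrist_force: [-1.0, -0.2, 0.2]
finger_gap: 21.9
finger_force: 12.0
```

```bash
cat > rel.py <<'E'
from h import *
from go import tote,A,TC
def inT(X):
    R=np.array([[np.cos(A),-np.sin(A)],[np.sin(A),np.cos(A)]]);return (X-TC)@R
if __name__=='__main__':
    s=manip.read_state();print('eef tote',inT(s['eef_pos'][:2]).round(1),s['eef_pos'].round(1))
    c=shot('scene','held.png');Q=cloud(c)
    h=cv2.cvtColor(c['img'],cv2.COLOR_BGR2HSV);H,S,V=cv2.split(h)
    T=inT(Q[...,:2]+np.array([.6,1.1])) # scene view sits (-.6,-1.1) of the mean
    b=(S>150)&(V>90)&(abs(T[...,0])<75)&(abs(T[...,1])<95)
    for n,m in dict(yellow=b&(H>22)&(H<35),blue=b&(H>105)&(H<125),red=b&((H<5)|(H>174)),orange=b&(H>6)&(H<20)).items():
        N,L,st,ce=cv2.connectedComponentsWithStats(m.astype(np.uint8))
        for i in range(1,N):
            if st[i,4]>9: print(n,ce[i].round(),st[i,4],'tote',np.median(T[L==i],0).round(1),'z',np.median(Q[L==i][:,2]).round(1))
E
python3 rel.py
python3 - <<'E'
import cv2
I=cv2.imread('pics/held.png')[130:260,220:370];cv2.imwrite('pics/held1.png',cv2.resize(I,None,fx=4.6,fy=4.6,interpolation=cv2.INTER_CUBIC))
E
```

```text
eef tote [  3.3 -64.4] [571.3 187.7  29.6]
yellow [310. 199.] 43 tote [ -1.  -62.5] z 74.6
yellow [323. 202.] 10 tote [ 54.9 -67.5] z 21.2
yellow [296. 225.] 22 tote [-42.1 -63.4] z 15.0
blue [277. 216.] 21 tote [-51.4 -11.8] z 14.1
orange [283. 209.] 31 tote [-32.4 -13.9] z 24.5
orange [302. 219.] 31 tote [-23.9 -65. ] z 24.7
```

View pics/held1.png

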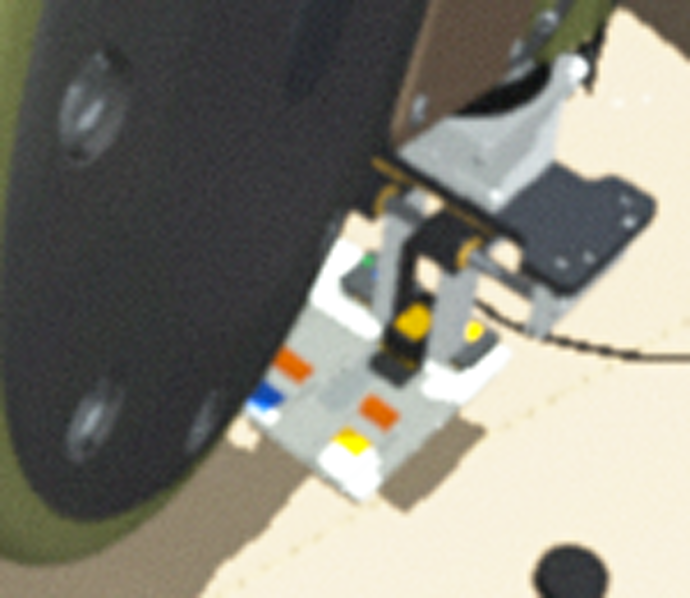

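Pack held level over the small compartment, its label at (310,199), with latch and tab in line. Lower it until the plain end rests on the latch, then tilt it there under a light grip.

Call:
{"name": "arm_command", "arguments": {"plan": [[-1,0,0,0.012,0],[-1,0,0,0.008,0],[-1,0,0,0,0]], "newtons": 4}}

```text
clock: 11.45
eef_pos: [571.4, 187.7, 9.2]
eef_rot: [-3.141, -0.002, 3.102]
wrist_force: [-0.2, -0.0, -0.6]
finger_gap: 22.1
finger_force: 4.0
```

Call:
{"name": "arm_command", "arguments": {"plan": [[-1,0,0,0.002,0],[-1,0,0,0.002,0],[-1,0,0,0.002,0],[-1,0,0,0,0]], "newtons": 3}}

```text
clock: 11.95
eef_pos: [572.3, 187.7, 4.2]
eef_rot: [3.142, 0.0, 3.102]
wrist_force: [1.5, -0.3, 0.5]
finger_gap: 22.1
finger_force: 3.0
```

Call:
{"name": "arm_command", "arguments": {"plan": [[-1,0,0,0.002,0],[-1,0,0,0.002,0],[-1,0,0,0.002,0],[-1,0,0,0.002,0],[-1,0,0,0,0]], "newtons": 3}}

```text
clock: 12.58
eef_pos: [571.9, 187.7, -4.1]
eef_rot: [-3.141, -0.0, 3.102]
wrist_force: [1.1, 0.3, 0.3]
finger_gap: 22.0
finger_force: 3.0
```

```bash
cat > prof.py <<'E'
import sys
from rel import *
# height profile along the compartment from the scene view
y=float(sys.argv[1]);c=shot('scene');Q=cloud(c);T=inT(Q[...,:2]+np.array([.6,1.1]))
for x in range(-46,50,4):
    m=(abs(T[...,0]-x)<2)&(abs(T[...,1]-y)<7)&(c['z_map']>0);z=Q[...,2][m]
    if len(z): print(x,np.percentile(z,[10,50,90]).round(0).astype(int).tolist(),end=' ')
s=manip.read_state();print('\neef',inT(s['eef_pos'][:2]).round(1),s['eef_pos'].round(1),s['wrist_force'].round(1),s['clock'])
E
python3 prof.py -64
```

```text
-46 [13, 14, 14] -42 [13, 13, 16] -38 [13, 14, 17] -34 [13, 15, 15] -30 [12, 15, 205] -26 [15, 22, 137] -22 [26, 135, 171] -18 [127, 168, 185] -14 [31, 33, 149] -10 [31, 38, 42] -6 [25, 46, 48] -2 [5, 46, 47] 2 [44, 45, 46] 6 [20, 44, 45] 10 [41, 42, 43] 14 [40, 40, 40] 18 [38, 38, 38] 22 [37, 37, 37] 42 [19, 19, 19] 46 [20, 20, 20] 
eef [  3.8 -64.4] [571.9 187.7  -4.1] [ 1.  -0.3  0.8] 12.625
```

Tilted about 21.5°. Slide it forward under the lip.

Call:
{"name": "arm_command", "arguments": {"plan": [[-1,-0.002,0,0,0],[-1,-0.002,0,0,0],[-1,-0.002,0,0,0],[-1,0,0,0,0]]}}

```text
clock: 13.12
eef_pos: [578.2, 187.5, -3.9]
eef_rot: [-3.142, -0.0, 3.102]
wrist_force: [0.1, -0.5, -0.1]
finger_gap: 21.8
finger_force: 3.0
```

Call:
{"name": "arm_command", "arguments": {"plan": [[-1,-0.001,0,0,0],[-1,-0.001,0,0,0],[-1,0,0,0,0]]}}

```text
clock: 13.5
eef_pos: [579.9, 187.4, -3.9]
eef_rot: [-3.141, -0.001, 3.102]
wrist_force: [-2.7, 0.5, 0.7]
finger_gap: 21.8
finger_force: 3.0
```

```bash
python3 prof.py -64
```

```text
-46 [13, 14, 15] -42 [14, 14, 17] -38 [13, 13, 14] -34 [12, 14, 15] -30 [13, 14, 16] -26 [14, 22, 26] -22 [25, 26, 44] -18 [25, 136, 139] -14 [30, 137, 177] -10 [138, 164, 184] -6 [5, 33, 73] -2 [6, 37, 44] 2 [17, 46, 49] 6 [6, 46, 49] 10 [25, 45, 46] 14 [43, 43, 43] 18 [42, 43, 43] 22 [40, 41, 42] 30 [39, 39, 39] 
eef [ 11.8 -64.4] [579.9 187.4  -3.9] [-3.4  0.2  1.2] 13.55
```

Force rises to 3 N as expected against the end wall. Release, lift, close, and stand over the plain end.

Call:
{"name": "arm_command", "arguments": {"plan": [[-0.3,0,0,0,0],[-0.3,0,0,0,0],[-0.3,0,0,0,0],[-0.3,0,0,-0.02,0],[-1,0,0,-0.02,0],[-1,0.0108,0,0,0],[-1,0,0,0,0],[-1,0,0,0,0],[-1,0,0,0,0],[-1,0,0,0.01,0],[-1,0,0,0,0]], "newtons": 15}}

```text
clock: 14.92
eef_pos: [568.7, 187.7, 24.8]
eef_rot: [-3.141, -0.002, 3.102]
wrist_force: [0.1, -1.3, -0.2]
finger_gap: 0.3
finger_force: 0.0
```

```bash
python3 prof.py -64
```

```text
-46 [13, 14, 17] -42 [13, 14, 16] -38 [14, 15, 16] -34 [14, 162, 173] -30 [14, 163, 175] -26 [16, 26, 174] -22 [143, 194, 210] -18 [24, 174, 179] -14 [22, 28, 128] -10 [29, 84, 115] -6 [29, 70, 111] -2 [35, 41, 43] 2 [10, 26, 41] 6 [42, 42, 42] 10 [40, 40, 40] 14 [39, 40, 42] 18 [37, 39, 40] 22 [38, 38, 38] 26 [35, 35, 36] 30 [35, 36, 37] 34 [32, 32, 32] 38 [21, 21, 21] 42 [19, 20, 22] 46 [20, 21, 23] 
eef [  0.9 -64.5] [569.  187.7  25.4] [ 0.3 -0.3 -0.8] 14.975
```

The pack is hooked (rear top edge at x=-2, z=43, tilt about 15°). Press down, following the end.

Call:
{"name": "arm_command", "arguments": {"plan": [[-1,0.004,0,0.0085,0],[-1,0.0007,0,0.0015,0],[-1,0.0007,0,0.001,0],[-1,0.0007,0,0.001,0],[-1,0.0007,0,0.001,0],[-1,0,0,0,0]]}}

```text
clock: 15.72
eef_pos: [563.6, 188.3, 14.2]
eef_rot: [3.141, 0.003, 3.102]
wrist_force: [3.2, -0.3, 6.5]
finger_gap: 0.4
finger_force: 3.4
```

Call:
{"name": "arm_command", "arguments": {"plan": [[-1,0.0007,0,0.001,0],[-1,0.0007,0,0.001,0],[-1,0.0007,0,0.001,0],[-1,0,0,0,0]]}}

```text
clock: 16.23
eef_pos: [561.6, 188.4, 11.4]
eef_rot: [3.141, 0.003, 3.102]
wrist_force: [3.7, -0.0, 7.7]
finger_gap: 0.5
finger_force: 3.9
```

Call:
{"name": "arm_command", "arguments": {"plan": [[-1,0.0006,0,0.001,0],[-1,0.0006,0,0.001,0],[-1,0.0006,0,0.001,0],[-1,0,0,0,0]]}}

```text
clock: 16.73
eef_pos: [558.5, 188.2, 7.0]
eef_rot: [-3.142, -0.0, 3.102]
wrist_force: [1.2, -0.2, 1.5]
finger_gap: 0.2
finger_force: 0.7
```

Call:
{"name": "arm_command", "arguments": {"plan": [[-1,0.0005,0,0.001,0],[-1,0.0005,0,0.001,0],[-1,0,0,0,0]]}}

```text
clock: 17.1
eef_pos: [557.1, 188.2, 4.7]
eef_rot: [-3.141, -0.001, 3.102]
wrist_force: [-0.2, 0.1, 0.2]
finger_gap: 0.5
finger_force: 0.0
```

Call:
{"name": "arm_command", "arguments": {"plan": [[-1,0.0005,0,0.001,0],[-1,0.0003,0,0.001,0],[-1,0,0,0,0]]}}

```text
clock: 17.48
eef_pos: [557.1, 188.4, 3.9]
eef_rot: [3.141, 0.001, 3.102]
wrist_force: [-2.0, -1.7, 8.1]
finger_gap: 0.4
finger_force: 4.4
```

Snapped and bottomed out (top at 32 mm). Raise and check.

Call:
{"name": "arm_command", "arguments": {"plan": [[-1,0,0,-0.03,0],[-0.05,0,0.05,-0.04,-0.15],[-0.05,0,0.05,0,-0.15],[-0.05,0,0.05,0,-0.15],[-0.05,0,0.05,0,-0.129],[-0.05,0,0,0,0]]}}

```text
clock: 18.23
eef_pos: [518.7, 383.6, 71.7]
eef_rot: [3.141, -0.001, -2.597]
wrist_force: [0.3, -0.2, -0.6]
finger_gap: 43.9
finger_force: 0.0
```

```bash
python3 prof.py -64; python3 go.py w 511.8 456.3 -19 3.683;  python3 - <<'E'
from rel import *
c=shot('scene');h=cv2.cvtColor(c['img'],cv2.COLOR_BGR2HSV);Q=cloud(c);T=inT(Q[...,:2]+np.array([.6,1.1]))
o=(h[...,1]>150)&(h[...,2]>90)&(h[...,0]>6)&(h[...,0]<20)&(abs(T[...,0])<70)
for y in(-64,-8):
    t=T[o&(abs(T[...,1]-y)<13)]
    if len(t):print(y,np.percentile(t,[5,50,95],axis=0).round(1).tolist())
m=(Q[...,2]>20)&(Q[...,2]<32)&(np.hypot(Q[...,0]-511,Q[...,1]-455)<50)
print(cv2.minAreaRect(np.ascontiguousarray(Q[m][:,:2].astype(np.float32))))
E
```

```text
-46 [13, 14, 16] -42 [14, 14, 15] -38 [13, 15, 15] -34 [13, 14, 16] -30 [13, 14, 20] -26 [13, 20, 25] -22 [24, 26, 27] -18 [15, 24, 26] -10 [14, 24, 33] -6 [28, 33, 33] -2 [33, 33, 34] 2 [31, 32, 34] 6 [31, 33, 33] 10 [31, 32, 33] 14 [31, 32, 33] 18 [31, 33, 34] 22 [31, 32, 32] 26 [31, 32, 33] 34 [20, 21, 22] 38 [20, 21, 22] 42 [20, 21, 22] 46 [20, 21, 21] 
eef [-55.7 127.7] [519.6 381.9  71.8] [-0.9 -1.2  1.3] 18.275
t 18.275 pos [519.6 381.9  71.8] turn first -0.001 then shift mm [-31.6  67.8  90.8] F [-0.9 -1.2  1.3]
-64 [[-27.2, -71.8], [-24.0, -64.4], [-8.8, -57.4]]
-8 [[-36.0, -20.5], [-34.5, -11.6], [-32.5, 0.4]]
((511.13629150390625, 454.9202575683594), (45.69987487792969, 29.988445281982422), 31.615856170654297)
```

Small pack seated level (top 32–33), tote unmoved. Now the medium pack.

Call:
{"name": "arm_command", "arguments": {"plan": [[-0.05,-0.016,0.034,0.01,0],[-0.05,-0.0156,0.0338,0.02,0],[-0.05,0,0,0,0],[-0.05,0,0,0,0]], "newtons": 15}}

```text
clock: 18.82
eef_pos: [513.6, 454.1, 42.4]
eef_rot: [-3.141, -0.0, -2.604]
wrist_force: [0.5, -0.5, 0.1]
finger_gap: 44.6
finger_force: 0.0
```

```bash
python3 go.py w 511.8 456.3 -19 3.683
```

```text
t 18.825 pos [513.6 454.1  42.4] turn first -0.004 then shift mm [ 0.4  2.8 61.4] F [ 0.5 -0.5  0.1]
```

Call:
{"name": "arm_command", "arguments": {"plan": [[-0.05,0.0004,0.0028,0.025,0],[-0.05,0,0,0.025,0],[-0.05,0,0,0.0114,0],[-0.05,0,0,0,0],[-1,0,0,0,0],[-1,0,0,0,0],[-1,0,0,0,0],[-1,0,0,0,0],[-1,0,0,0,0]], "newtons": 12}}

```text
clock: 19.95
eef_pos: [511.6, 457.8, -18.0]
eef_rot: [-3.142, 0.002, -2.602]
wrist_force: [-0.3, -1.1, 6.4]
finger_gap: 30.1
finger_force: 12.0
```

Call:
{"name": "arm_command", "arguments": {"plan": [[-1,0,0,-0.03,0],[-1,0,0,-0.03,0.144],[-1,0,0,0,0.144],[-1,0,0,0,0.144],[-1,0,0,0,0.145],[-1,0,0,0,0]]}}

```text
clock: 20.7
eef_pos: [510.9, 457.6, 40.8]
eef_rot: [-3.142, -0.0, 3.105]
wrist_force: [-0.2, -0.3, 0.0]
finger_gap: 30.1
finger_force: 12.0
```

```bash
python3 go.py t 0 -8 30
```

```text
t 20.7 pos [510.9 457.6  40.8] turn first 0.001 then shift mm [ -67.3 -211.    10.8] F [-0.2 -0.3  0. ]
```

Call:
{"name": "arm_command", "arguments": {"plan": [[-1,-0.0135,-0.0422,0,0],[-1,-0.0135,-0.0422,0,0],[-1,-0.0135,-0.0422,0,0],[-1,-0.0135,-0.0422,0.005,0],[-1,-0.0133,-0.0422,0.0058,0],[-1,0,0,0,0],[-1,0,0,0,0]]}}

```text
clock: 21.58
eef_pos: [570.3, 244.8, 30.2]
eef_rot: [3.141, 0.0, 3.106]
wrist_force: [-0.3, 0.8, -1.2]
finger_gap: 29.7
finger_force: 12.0
```

```bash
python3 rel.py; python3 prof.py -8
```

```text
eef tote [ 0.  -7.4] [570.3 244.8  30.2]
yellow [321. 201.] 25 tote [ 52.7 -63. ] z 20.8
yellow [310. 210.] 56 tote [  6.4 -65.7] z 32.2
yellow [296. 225.] 21 tote [-42.7 -62.7] z 14.3
blue [289. 187.] 68 tote [-5.  -5.8] z 74.8
blue [305. 190.] 10 tote [55.4 -9.5] z 20.2
blue [274. 214.] 19 tote [-52.6  -0.3] z 14.4
red [257. 202.] 15 tote [-56.2  53.3] z 14.6
orange [262. 197.] 42 tote [-41.6  50.9] z 24.9
orange [282. 208.] 43 tote [-32.7  -8.6] z 24.8
orange [303. 219.] 25 tote [-21.1 -64. ] z 20.8
-46 [13, 14, 15] -42 [13, 14, 15] -38 [14, 14, 17] -34 [14, 23, 28] -30 [25, 54, 169] -26 [55, 173, 216] -22 [62, 194, 218] -18 [74, 75, 183] -14 [6, 74, 76] -10 [5, 7, 75] -6 [6, 74, 75] -2 [5, 74, 75] 2 [6, 7, 74] 6 [6, 75, 75] 10 [5, 6, 75] 14 [5, 7, 73] 18 [6, 6, 40] 22 [5, 6, 8] 26 [4, 5, 6] 30 [5, 6, 10] 34 [6, 8, 20] 38 [4, 8, 20] 42 [20, 21, 23] 46 [21, 21, 22] 
eef [-0.2 -6.9] [570.  245.3  30.2] [-0.1  0.1 -1.2] 21.675
```

Call:
{"name": "arm_command", "arguments": {"plan": [[-1,0,-0.0008,0.012,0],[-1,0,0,0.008,0],[-1,0,0,0,0]], "newtons": 4}}

```text
clock: 22.05
eef_pos: [569.6, 243.4, 8.8]
eef_rot: [-3.141, -0.002, 3.104]
wrist_force: [0.0, -0.7, 0.0]
finger_gap: 30.0
finger_force: 4.0
```

Call:
{"name": "arm_command", "arguments": {"plan": [[-1,0,0,0.002,0],[-1,0,0,0.002,0],[-1,0,0,0.002,0],[-1,0,0,0,0]], "newtons": 3}}

```text
clock: 22.55
eef_pos: [570.4, 243.4, 4.1]
eef_rot: [3.142, 0.0, 3.104]
wrist_force: [0.2, -0.2, 0.2]
finger_gap: 29.9
finger_force: 3.0
```

Call:
{"name": "arm_command", "arguments": {"plan": [[-1,0,0,0.002,0],[-1,0,0,0.002,0],[-1,0,0,0.002,0],[-1,0,0,0.001,0],[-1,0,0,0,0]], "newtons": 3}}

```text
clock: 23.18
eef_pos: [570.3, 243.4, -3.0]
eef_rot: [-3.142, 0.0, 3.104]
wrist_force: [2.2, -1.0, 0.4]
finger_gap: 29.9
finger_force: 3.0
```

```bash
python3 prof.py -8
```

```text
-46 [14, 15, 16] -42 [12, 13, 15] -38 [14, 14, 18] -34 [14, 24, 205] -30 [26, 32, 137] -26 [34, 140, 177] -22 [34, 165, 185] -18 [40, 43, 68] -14 [46, 48, 49] -10 [25, 47, 48] -6 [44, 45, 46] -2 [44, 44, 46] 2 [40, 42, 42] 6 [41, 41, 41] 10 [39, 40, 40] 14 [38, 39, 39] 18 [35, 36, 36] 22 [36, 36, 36] 42 [22, 22, 22] 46 [19, 20, 21] 
eef [ 0.1 -8.8] [570.3 243.4  -3. ] [1.1 0.8 0.1] 23.225
```

Call:
{"name": "arm_command", "arguments": {"plan": [[-1,-0.002,0.0004,0,0],[-1,-0.002,0,0,0],[-1,-0.002,0,0,0],[-1,-0.001,0,0,0],[-1,-0.001,0,0,0],[-1,0,0,0,0]]}}

```text
clock: 23.98
eef_pos: [578.3, 243.5, -3.1]
eef_rot: [3.142, 0.0, 3.104]
wrist_force: [-1.1, 0.4, 0.8]
finger_gap: 30.2
finger_force: 3.0
```

```bash
python3 prof.py -8
```

```text
-46 [13, 14, 15] -42 [14, 15, 15] -38 [13, 15, 16] -34 [14, 23, 27] -30 [24, 25, 26] -26 [23, 31, 206] -22 [28, 35, 139] -18 [33, 139, 180] -14 [33, 164, 185] -10 [18, 43, 109] -6 [22, 47, 48] -2 [46, 47, 47] 2 [45, 46, 46] 6 [43, 43, 44] 10 [41, 42, 43] 14 [41, 42, 42] 18 [40, 40, 40] 22 [38, 38, 38] 26 [37, 37, 37] 
eef [ 8.1 -8.5] [578.3 243.4  -3.1] [-0.1  0.5 -0.9] 24.025
```

Call:
{"name": "arm_command", "arguments": {"plan": [[-1,-0.001,0,0,0],[-1,0,0,0,0],[-0.1,0,0,0,0],[-0.1,0,0,0,0],[-0.1,0,0,0,0],[-0.1,0,0,-0.02,0],[-1,0,0,-0.02,0],[-1,0.0175,0,0,0],[-1,0,0,0,0],[-1,0,0,0,0],[-1,0,0,0,0],[-1,0,0,0.01,0],[-1,0,0,0,0]], "newtons": 15}}

```text
clock: 25.65
eef_pos: [561.2, 243.9, 25.6]
eef_rot: [-3.141, -0.002, 3.104]
wrist_force: [0.1, 0.1, -0.3]
finger_gap: 0.6
finger_force: 0.0
```

```bash
python3 prof.py -8
```

```text
-46 [14, 15, 16] -42 [15, 164, 174] -38 [14, 169, 176] -34 [19, 189, 214] -30 [26, 190, 209] -26 [24, 28, 177] -22 [24, 27, 85] -18 [59, 91, 117] -14 [28, 34, 47] -10 [39, 42, 43] -6 [43, 43, 43] -2 [42, 42, 42] 2 [40, 41, 43] 6 [40, 40, 40] 10 [39, 39, 39] 14 [38, 38, 39] 18 [36, 38, 39] 22 [36, 36, 37] 26 [34, 35, 36] 30 [33, 33, 34] 34 [32, 32, 32] 42 [19, 21, 21] 46 [20, 20, 21] 
eef [-8.7 -8.6] [561.5 244.   26.2] [-0.1  0.1  0.6] 25.7
```

Call:
{"name": "arm_command", "arguments": {"plan": [[-1,0.003,0,0.0085,0],[-1,0.0007,0,0.0015,0],[-1,0.0007,0,0.001,0],[-1,0.0007,0,0.001,0],[-1,0.0007,0,0.001,0],[-1,0.0007,0,0.001,0],[-1,0,0,0,0]]}}

```text
clock: 26.58
eef_pos: [556.6, 244.6, 14.3]
eef_rot: [3.141, 0.003, 3.104]
wrist_force: [4.7, 0.3, 7.3]
finger_gap: 0.5
finger_force: 3.7
```

Call:
{"name": "arm_command", "arguments": {"plan": [[-1,0.0007,0,0.001,0],[-1,0.0007,0,0.001,0],[-1,0.0006,0,0.001,0],[-1,0,0,0,0]]}}

```text
clock: 27.08
eef_pos: [555.1, 244.8, 11.7]
eef_rot: [3.14, 0.005, 3.104]
wrist_force: [4.0, -1.4, 8.8]
finger_gap: 0.7
finger_force: 4.6
```

Call:
{"name": "arm_command", "arguments": {"plan": [[-1,0.0006,0,0.001,0],[-1,0.0006,0,0.001,0],[-1,0.0006,0,0.001,0],[-1,0,0,0,0]]}}

```text
clock: 27.58
eef_pos: [551.3, 244.5, 6.8]
eef_rot: [-3.142, -0.0, 3.104]
wrist_force: [1.3, -0.5, 2.7]
finger_gap: 0.3
finger_force: 1.0
```

Call:
{"name": "arm_command", "arguments": {"plan": [[-1,0.0005,0,0.001,0],[-1,0.0003,0,0.001,0],[-1,0,0,0,0]]}}

```text
clock: 27.95
eef_pos: [550.1, 244.4, 4.4]
eef_rot: [-3.141, -0.001, 3.104]
wrist_force: [-0.1, -0.0, 0.6]
finger_gap: 0.5
finger_force: 0.0
```

Snapped. One more press for certainty, then lift, and go on to the large pack.

Call:
{"name": "arm_command", "arguments": {"plan": [[-1,0,0,0.0008,0],[-1,0,0,0.0005,0]]}}

```text
clock: 28.2
eef_pos: [550.5, 244.6, 4.0]
eef_rot: [-3.141, -0.001, 3.104]
wrist_force: [-4.6, -1.4, 7.1]
finger_gap: 0.0
finger_force: 4.2
```

Call:
{"name": "arm_command", "arguments": {"plan": [[-1,0,0,-0.03,0],[0.1,0.03,0.01,-0.04,-0.1],[0.1,0.04,0.01,0,0],[0.1,0.04,0.015,0,0],[0.1,0.04,0.015,0,0],[0.1,0,0,0,0],[0.1,0,0,0,0]]}}

```text
clock: 29.08
eef_pos: [399.4, 288.2, 73.9]
eef_rot: [3.141, 0.001, -3.079]
wrist_force: [0.9, 0.4, 0.7]
finger_gap: 51.2
finger_force: 0.0
```

```bash
python3 prof.py -8; python3 prof.py -64|head -1; python3 go.py w 365.2 305 -19 3.21
python3 - <<'E'
from rel import *
c=shot('scene');h=cv2.cvtColor(c['img'],cv2.COLOR_BGR2HSV);Q=cloud(c);T=inT(Q[...,:2]+np.array([.6,1.1]))
o=(h[...,1]>150)&(h[...,2]>90)&(h[...,0]>6)&(h[...,0]<20)&(abs(T[...,0])<70)
for y in(-64,-8,56):
    t=T[o&(abs(T[...,1]-y)<18)]
    if len(t):print(y,np.percentile(t,[5,50,95],axis=0).round(1).tolist())
E
```

```text
-46 [13, 15, 16] -42 [13, 14, 15] -38 [13, 13, 20] -34 [15, 19, 26] -30 [24, 26, 28] -26 [24, 24, 25] -22 [15, 15, 15] -18 [14, 22, 30] -14 [25, 32, 33] -10 [31, 33, 34] -6 [31, 33, 34] -2 [31, 32, 34] 2 [32, 33, 34] 6 [32, 33, 34] 10 [32, 33, 33] 14 [31, 32, 35] 18 [30, 31, 33] 22 [30, 32, 32] 26 [31, 32, 32] 34 [21, 21, 22] 38 [19, 20, 21] 42 [20, 20, 22] 46 [19, 21, 22] 
eef [-172.1   29.3] [399.6 288.   73.7] [ 0.5 -0.1  0.8] 29.125
-46 [14, 15, 16] -42 [13, 14, 16] -38 [14, 15, 16] -34 [14, 14, 15] -30 [12, 14, 18] -26 [14, 22, 27] -22 [24, 25, 27] -18 [23, 25, 25] -10 [14, 22, 31] -6 [31, 32, 33] -2 [31, 32, 33] 2 [31, 32, 35] 6 [31, 31, 34] 10 [31, 32, 33] 14 [32, 33, 33] 18 [31, 32, 33] 22 [31, 32, 34] 26 [31, 32, 33] 34 [20, 20, 20] 38 [19, 21, 22] 42 [20, 20, 21] 46 [20, 21, 22] 
t 29.175 pos [399.6 287.9  73.6] turn first -0.007 then shift mm [33.2 19.4 92.6] F [-0.2  0.  -0.9]
-64 [[-26.9, -72.5], [-22.8, -64.4], [-9.0, -57.8]]
-8 [[-35.6, -20.3], [-33.5, -8.3], [-16.6, 0.9]]
56 [[-43.7, 39.6], [-42.4, 45.2], [-38.0, 52.4]]
```

Both seated, tote unmoved. Large pack.

Call:
{"name": "arm_command", "arguments": {"plan": [[0.2,0.033,0.0195,0.02,0],[0.2,0,0,0.01,0],[0.2,0,0,0,0]], "newtons": 15}}

```text
clock: 29.6
eef_pos: [365.1, 305.2, 43.2]
eef_rot: [-3.141, -0.001, -3.08]
wrist_force: [-0.3, -0.6, 0.4]
finger_gap: 55.9
finger_force: 0.0
```

```bash
python3 go.py w 365.6 305 -19 3.21
```

```text
t 29.6 pos [365.1 305.2  43.2] turn first -0.006 then shift mm [-0.4 -0.2 62.2] F [-0.3 -0.6  0.4]
```

Call:
{"name": "arm_command", "arguments": {"plan": [[0.2,0,0,0.025,0],[0.2,0,0,0.025,0],[0.2,0,0,0.0122,0],[0.2,0,0,0,0],[-1,0,0,0,0],[-1,0,0,0,0],[-1,0,0,0,0],[-1,0,0,0,0],[-1,0,0,0,0],[-1,0,0,0,0]], "newtons": 15}}

```text
clock: 30.85
eef_pos: [365.1, 305.8, -17.8]
eef_rot: [3.141, 0.001, -3.079]
wrist_force: [-0.5, -0.9, 5.7]
finger_gap: 38.0
finger_force: 15.0
```

Call:
{"name": "arm_command", "arguments": {"plan": [[-1,0,0,-0.03,0],[-1,0,0,-0.03,0.1],[-1,0,0,0,0],[-1,0,0,0,0]]}}

```text
clock: 31.35
eef_pos: [364.2, 305.2, 40.6]
eef_rot: [-3.141, -0.001, 3.106]
wrist_force: [0.3, 0.9, -0.4]
finger_gap: 37.7
finger_force: 15.0
```

```bash
python3 go.py t -4 56 30
```

```text
t 31.35 pos [364.2 305.2  40.6] turn first 0.001 then shift mm [-204.1   10.7   10.6] F [ 0.3  0.9 -0.4]
```

Call:
{"name": "arm_command", "arguments": {"plan": [[-1,-0.04,0.002,0,0],[-1,-0.041,0.002,0,0],[-1,-0.041,0.002,0,0],[-1,-0.041,0.002,0.005,0],[-1,-0.041,0.0027,0.0056,0],[-1,0,0,0,0],[-1,0,0,0,0]]}}

```text
clock: 32.22
eef_pos: [567.9, 308.2, 29.4]
eef_rot: [-3.141, -0.002, 3.105]
wrist_force: [-0.7, -0.4, -1.5]
finger_gap: 37.7
finger_force: 15.0
```

```bash
python3 rel.py; python3 prof.py 56
```

```text
eef tote [-4.7 55.9] [567.9 308.2  29.4]
yellow [321. 201.] 24 tote [ 53.4 -63.8] z 21.1
yellow [311. 210.] 54 tote [  7.7 -65.3] z 32.2
yellow [296. 226.] 19 tote [-42.2 -63.4] z 14.8
blue [304. 189.] 13 tote [53.3 -9.4] z 20.9
blue [292. 198.] 50 tote [  4.4 -11.1] z 32.4
red [268. 175.] 116 tote [-10.7  58.5] z 73.2
red [255. 201.] 21 tote [-56.7  57.6] z 14.4
orange [261. 196.] 49 tote [-41.1  53.6] z 24.9
orange [283. 208.] 30 tote [-33.2  -9.2] z 21.2
orange [303. 219.] 24 tote [-23.1 -64.6] z 20.5
-46 [13, 14, 19] -42 [14, 21, 26] -38 [25, 52, 57] -34 [28, 65, 172] -30 [61, 173, 215] -26 [74, 198, 217] -22 [7, 74, 182] -18 [6, 73, 75] -14 [5, 72, 74] -10 [4, 6, 74] -6 [5, 72, 74] -2 [6, 73, 75] 2 [4, 7, 75] 6 [7, 8, 75] 10 [4, 8, 73] 14 [4, 6, 7] 18 [5, 7, 7] 22 [5, 6, 8] 26 [5, 6, 7] 30 [5, 6, 16] 34 [5, 7, 20] 38 [19, 20, 20] 42 [20, 21, 23] 
eef [-4.6 56.3] [568.  308.6  30.5] [ 0.6  0.1 -1.7] 32.325
```

Call:
{"name": "arm_command", "arguments": {"plan": [[-1,0,0,0.012,0],[-1,0,0,0.008,0],[-1,0,0,0,0]], "newtons": 5}}

```text
clock: 32.7
eef_pos: [568.3, 308.3, 9.8]
eef_rot: [-3.141, -0.001, 3.104]
wrist_force: [0.2, -0.6, -0.4]
finger_gap: 37.9
finger_force: 5.0
```

Call:
{"name": "arm_command", "arguments": {"plan": [[-1,0,0,0.002,0],[-1,0,0,0.002,0],[-1,0,0,0.002,0],[-1,0,0,0,0]], "newtons": 4}}

```text
clock: 33.2
eef_pos: [569.0, 308.5, 4.9]
eef_rot: [3.141, 0.0, 3.104]
wrist_force: [0.6, -0.0, -0.0]
finger_gap: 37.8
finger_force: 4.0
```

Call:
{"name": "arm_command", "arguments": {"plan": [[-1,0,0,0.002,0],[-1,0,0,0.002,0],[-1,0,0,0.002,0],[-1,0,0,0.0005,0],[-1,0,0,0,0]], "newtons": 3}}

```text
clock: 33.83
eef_pos: [568.8, 308.5, -1.7]
eef_rot: [-3.141, -0.0, 3.104]
wrist_force: [0.5, 0.2, -1.0]
finger_gap: 38.1
finger_force: 3.0
```

```bash
python3 prof.py 56
```

```text
-46 [14, 14, 14] -42 [17, 23, 30] -38 [28, 32, 207] -34 [33, 34, 139] -30 [32, 40, 143] -26 [46, 168, 185] -22 [48, 49, 151] -18 [47, 47, 48] -14 [44, 46, 47] -10 [43, 45, 46] -6 [43, 44, 45] -2 [42, 42, 43] 2 [40, 41, 42] 6 [40, 40, 41] 10 [37, 37, 37] 38 [20, 20, 20] 42 [19, 20, 20] 46 [19, 21, 21] 
eef [-3.8 56.2] [568.8 308.5  -1.7] [-0.4  0.1 -1.1] 33.875
```

Call:
{"name": "arm_command", "arguments": {"plan": [[-1,-0.002,0,0.0005,0],[-1,-0.002,0,0,0],[-1,-0.002,0,0,0],[-1,-0.001,0,0,0],[-1,-0.001,0,0,0],[-1,0,0,0,0]]}}

```text
clock: 34.62
eef_pos: [576.9, 308.2, -2.2]
eef_rot: [-3.141, -0.0, 3.104]
wrist_force: [-0.9, -0.1, 0.2]
finger_gap: 38.1
finger_force: 3.0
```

Call:
{"name": "arm_command", "arguments": {"plan": [[-1,-0.001,0,0,0],[-1,0,0,0,0]]}}

```text
clock: 34.88
eef_pos: [577.7, 308.2, -2.1]
eef_rot: [-3.141, -0.001, 3.104]
wrist_force: [-4.7, -0.9, 1.3]
finger_gap: 38.2
finger_force: 3.0
```

```bash
python3 prof.py 56
```

```text
-46 [14, 14, 16] -42 [14, 23, 26] -38 [23, 25, 26] -34 [24, 24, 31] -30 [28, 32, 206] -26 [33, 34, 35] -22 [8, 39, 140] -18 [43, 165, 185] -14 [48, 49, 150] -10 [47, 48, 48] -6 [45, 46, 47] -2 [44, 44, 45] 2 [43, 44, 44] 6 [42, 43, 43] 10 [40, 41, 42] 14 [39, 40, 41] 18 [38, 38, 40] 22 [37, 37, 37] 46 [21, 21, 21] 
eef [ 5.1 56.2] [577.7 308.2  -2.1] [-5.2 -1.   2.1] 34.925
```

Call:
{"name": "arm_command", "arguments": {"plan": [[0.05,0,0,0,0],[0.05,0,0,0,0],[0.05,0,0,0,0],[0.05,0,0,-0.02,0],[-1,0,0,-0.02,0],[-1,0.022,0,0,0],[-1,0,0,0,0],[-1,0,0,0,0],[-1,0,0,0,0],[-1,0,0,0.01,0],[-1,0,0,0,0]], "newtons": 15}}

```text
clock: 36.3
eef_pos: [555.5, 308.6, 26.5]
eef_rot: [-3.141, -0.002, 3.104]
wrist_force: [0.7, 0.8, 0.3]
finger_gap: 0.3
finger_force: 0.0
```

```bash
python3 prof.py 56
```

```text
-46 [13, 25, 177] -42 [20, 188, 216] -38 [114, 192, 212] -34 [24, 27, 176] -30 [23, 29, 31] -26 [62, 92, 120] -22 [29, 37, 45] -18 [42, 45, 45] -14 [43, 44, 44] -10 [43, 44, 44] -6 [42, 43, 43] -2 [41, 41, 42] 2 [39, 40, 41] 6 [38, 40, 40] 10 [37, 39, 39] 14 [37, 37, 38] 18 [35, 36, 36] 22 [35, 36, 37] 26 [33, 34, 36] 30 [33, 33, 34] 38 [22, 22, 22] 42 [19, 20, 20] 46 [20, 21, 21] 
eef [-16.9  56. ] [555.7 308.8  27.1] [ 0.  -0.5 -0.1] 36.35
```

Call:
{"name": "arm_command", "arguments": {"plan": [[-1,0.002,0,0.0085,0],[-1,0.0007,0,0.0015,0],[-1,0.0007,0,0.001,0],[-1,0.0007,0,0.001,0],[-1,0.0007,0,0.001,0],[-1,0.0007,0,0.001,0],[-1,0,0,0,0]]}}

```text
clock: 37.22
eef_pos: [552.0, 309.5, 15.5]
eef_rot: [3.14, 0.004, 3.104]
wrist_force: [3.9, -1.4, 7.9]
finger_gap: 0.4
finger_force: 4.0
```

Call:
{"name": "arm_command", "arguments": {"plan": [[-1,0.0007,0,0.001,0],[-1,0.0007,0,0.001,0],[-1,0.0006,0,0.001,0],[-1,0,0,0,0]]}}

```text
clock: 37.72
eef_pos: [550.4, 309.7, 12.8]
eef_rot: [3.14, 0.005, 3.104]
wrist_force: [5.9, -0.4, 9.1]
finger_gap: 0.7
finger_force: 4.2
```

Call:
{"name": "arm_command", "arguments": {"plan": [[-1,0.0006,0,0.001,0],[-1,0.0006,0,0.001,0],[-1,0.0006,0,0.001,0],[-1,0,0,0,0]]}}

```text
clock: 38.22
eef_pos: [546.7, 309.4, 7.9]
eef_rot: [3.141, 0.0, 3.104]
wrist_force: [2.1, -0.4, 2.7]
finger_gap: 0.6
finger_force: 1.6
```

Call:
{"name": "arm_command", "arguments": {"plan": [[-1,0.0005,0,0.001,0],[-1,0.0005,0,0.001,0],[-1,0,0,0,0]]}}

```text
clock: 38.6
eef_pos: [545.0, 309.2, 5.4]
eef_rot: [-3.141, -0.001, 3.104]
wrist_force: [-0.0, 0.5, -0.8]
finger_gap: 0.1
finger_force: 0.0
```

Call:
{"name": "arm_command", "arguments": {"plan": [[-1,0,0,0.001,0],[-1,0,0,0.001,0],[-1,0,0,0,0]]}}

```text
clock: 38.98
eef_pos: [545.2, 309.3, 4.0]
eef_rot: [-3.141, -0.001, 3.104]
wrist_force: [-3.7, -1.1, 6.3]
finger_gap: 0.4
finger_force: 2.9
```

Call:
{"name": "arm_command", "arguments": {"plan": [[-1,0,0,-0.03,0],[-1,0.01,0.02,-0.05,0],[-1,0,0.05,-0.03,0],[-1,0,0.05,0,0],[-1,0,0.05,0,0],[-1,0,0.05,0,0],[-1,0,0,0,0]]}}

```text
clock: 39.85
eef_pos: [542.3, 532.2, 111.6]
eef_rot: [-3.14, -0.002, 3.107]
wrist_force: [1.0, 0.0, -0.3]
finger_gap: 0.2
finger_force: 0.0
```

```bash
for y in 56 -8 -64; do python3 prof.py $y; done
python3 - <<'E'
from rel import *
c=shot('scene');Q=cloud(c);h=cv2.cvtColor(c['img'],cv2.COLOR_BGR2HSV);T=inT(Q[...,:2]+np.array([.6,1.1]))
o=(h[...,1]>150)&(h[...,2]>90)&(h[...,0]>6)&(h[...,0]<20)&(abs(T[...,0])<70)
for y in(-64,-8,56): print(y,np.percentile(T[o&(abs(T[...,1]-y)<18)],[5,50,95],axis=0).round(1).tolist())
cv2.imwrite('pics/end.png',cv2.resize(c['img'][140:260,220:370],None,fx=4.6,fy=4.6,interpolation=cv2.INTER_CUBIC))
E
```

```text
-46 [13, 13, 16] -42 [15, 21, 26] -38 [24, 25, 26] -34 [24, 24, 25] -26 [14, 22, 31] -22 [31, 31, 33] -18 [32, 32, 34] -14 [31, 32, 33] -10 [31, 32, 34] -6 [32, 33, 34] -2 [31, 32, 34] 2 [32, 32, 34] 6 [32, 33, 34] 10 [33, 33, 33] 14 [31, 31, 33] 18 [30, 32, 32] 22 [31, 32, 32] 26 [31, 32, 32] 34 [21, 21, 22] 38 [20, 20, 22] 42 [20, 22, 22] 46 [20, 21, 22] 
eef [-37.9 277. ] [543.  530.4 112.1] [0.1 0.9 0. ] 39.9
-46 [13, 14, 17] -42 [12, 14, 15] -38 [13, 14, 18] -34 [14, 21, 25] -30 [24, 25, 27] -26 [23, 25, 25] -18 [14, 22, 31] -14 [30, 32, 33] -10 [31, 33, 33] -6 [31, 33, 33] -2 [31, 33, 33] 2 [32, 33, 34] 6 [32, 33, 33] 10 [30, 32, 33] 14 [31, 32, 33] 18 [31, 32, 33] 22 [30, 32, 33] 26 [31, 31, 32] 34 [20, 21, 22] 38 [19, 21, 21] 42 [19, 21, 23] 46 [19, 20, 22] 
eef [-37.3 276. ] [543.6 529.4 112.8] [-0.7  0.2 -0.1] 39.95
-46 [13, 15, 16] -42 [13, 14, 16] -38 [13, 14, 16] -34 [12, 14, 14] -30 [12, 14, 18] -26 [14, 21, 27] -22 [23, 26, 27] -18 [24, 25, 25] -10 [14, 23, 32] -6 [18, 31, 33] -2 [31, 32, 34] 2 [32, 33, 34] 6 [30, 32, 33] 10 [31, 32, 34] 14 [31, 32, 33] 18 [31, 32, 33] 22 [30, 32, 33] 26 [31, 32, 32] 34 [21, 21, 21] 38 [19, 20, 22] 42 [19, 21, 22] 46 [19, 21, 22] 
eef [-36.9 275.5] [544.  528.9 113.5] [ 0.5 -0.4  0.1] 40.0
-64 [[-27.4, -71.7], [-22.3, -65.0], [-9.6, -57.5]]
-8 [[-35.8, -20.2], [-30.5, -8.6], [-17.0, 0.3]]
56 [[-43.8, 40.4], [-39.9, 54.8], [-25.2, 68.5]]
```

View pics/end.png

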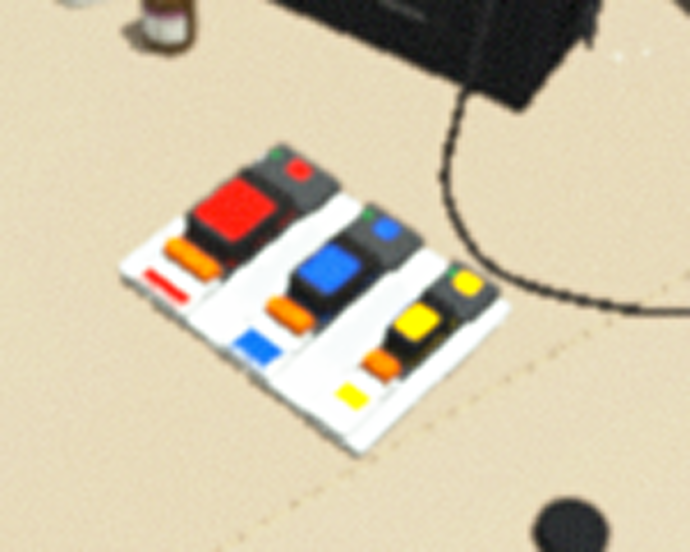

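All three packs sit level (tops at 32 mm) with the orange latches at (262,196), (283,208) and (303,219) back at their closed positions. The tote has not moved and the arm is clear, so I'm handing in.

```bash
python3 -c "
from h import *
print(ticket.sign_off())"
```

```text
the job is handed in; nothing more can be done
None
```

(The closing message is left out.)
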